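# Turn the dessert slab white side up in the cake display

### The arm

A 7-joint arm with a two-finger parallel gripper is mounted at the origin on the work surface. World frame = base frame: x ahead of the robot, y to its left, z up, the work surface at z = 0. Lengths are in m, angles in degrees, forces in N, time in s.
With the tool pointing down it reaches from about 0.425 to 0.875 m from the base axis. Payload 4.7 kg.
Tool frame: the origin (TCP) lies midway between the tips of the shut fingers; the grasp point (between the pads) lies 19 mm behind it; y points along the fingers, x is the direction in which the jaws open and shut, and the axes are right-handed (so a half turn about y gives the same grasp; the last joint's range is limited). The gripper opens to 87 mm and grips with 3 to 60 N. Pads are 19 mm wide; open, the fingers measure 117 mm over their backs; the gripper's body (75 mm by 190 mm) begins 51 mm behind the grasp point.
Start: joints at [70.537, 18.392, -4.016, 83.108, 1.295, 78.541, -3.26], TCP at [0.225, -0.61, 0.223] pointing down, gripper open.
Joint ranges: [-163.93, 163.93], [-17.29, 119.83], [-79.2, 71.16], [3.27, 140.29], [-89.18, 269.18], [5.43, 117.66], [-154.24, 154.24]. Speed limits (degrees/s): [147.25, 147.25, 180, 180, 180, 180, 180].

### API

Orientations are given as [roll, pitch, yaw] about the fixed x, y, z axes, in that order (R = Rz(yaw) Ry(pitch) Rx(roll)).
In Python, from cell import env, vision gives the robot as it stands.
- The arm moves only by the tool play_rows, never from a script. Its argument "moves" is a list that holds one entry, the list of rows, each a list of 7 numbers: the turn, a rotation vector about the tool's x, y, z in rad, then the shift along the tool's x, y, z in m, then the opening, from 0 (shut) to 1 (fully open). In form: [[[wx, wy, wz, tx, ty, tz, grip], ...]]. A call has 1 to 10 rows; each row shifts and turns the pose as measured when the row begins, along the tool's axes as they then stand; what a row does not reach is not made up. A row lasts 1/10 s, in which the tool goes at most 50 mm and 8.59 degrees, less where a joint would pass 70% of its speed; a pose out of reach is approached as far as the arm can. A call is refused whole if a number of a shift passes 0.05 or a number of a turn 0.15, either way. A call with a gripper value outside its range is refused whole. The fingers move at their own pace and stop on an object; "newtons" is the grip in N (left out, the last holds). Time passes only in rows, so rows that do not move let the fingers close. It gives the time, the measured TCP pose, the force and the opening at its end, in the units of the state.
- env.get_obs(): the state, without advancing time (a new reading comes with each control period).
- vision.read_camera(name): name is "side" or "top" or "wrist"; returns (picture, depth): 480x640x3 uint8, red, green, blue; 480x640 float32, m along the optical axis (not along the pixel's ray), 0 where there is no reading.
- vision.camera_params(name): a dict with "camera_matrix" (3x3 intrinsics, pixels), "rvec" (rotation vector, rad) and "tvec" (3), from world to camera coordinates, as OpenCV has them. Camera axes: x right, y down, z forward; pixel columns grow to the right and rows downward; lengths in m; the calibration is good to about 2 mm. The wrist camera is an equidistant fisheye: a pixel r from the principal point sees the ray r / f radians off the axis. A picture is of the moment at which its call begins: read the wrist's pose just before it. camera_params takes no time and is no camera call; for the wrist camera it gives the pose at the moment of the call.
- env.sign_off(): hands the job in, once; it reports no verdict.
Trained networks look in the newest picture that a camera, given by its name, has taken for a name from the list of things; names that differ only in an ending like _2 or _b are one class to them, and where a whole thing is asked for, a point or a joint stands for the part that bears it (a point fixed in the world has none). Each returns a list of dicts, best first, with "score" (0 to 1); they miss things now and then, are a little off and sometimes report something else, mostly with a low value. They report only what shows in the picture. A call takes as long as a camera call. They do not tell look-alikes from the thing itself.
- vision.look_for(camera, thing): "location" ([column, row] in pixels, amid what is visible of it).
- vision.trace(camera, thing): "region" (480x640 bool, what is visible of it) and "location" ([column, row] in pixels, amid what is visible of it).
The state is a dict: "time_s": time; "qpos": joint angles; "joint_velocities": joint speeds; "effort": joint torques, N m; "tool_pos": TCP position; "tool_rot": TCP orientation; "force": force on the tool from outside, world axes, zero at the start; "wrist_torque": the same for the moment, N m; "grip_width": finger opening in m.
Only numpy, scipy, OpenCV 4.12 (cv2) and the standard library are available. Lean on these libraries where they do the work, as an engineer would, in place of code of your own. Each camera call takes 0.05 s, during which the arm holds its last target. There are 200 camera calls.

### The job

The reversible dessert slab lies dark side up on the counter. Turn it over and lay it white side up on the free magenta mat in the display, centred on the mat and in line with it, without dropping it or letting it topple; the wooden rack may be used to stand it on end while you change your grip. Leave the cakes, the macaron box and the jam jar undisturbed.

Things in the scene. Friction and masses are not known exactly. Their poses are not given: they have to be found in the camera images.
- slab: the loose slab, a rigid glazed plate 110 x 58 x 14 mm (x, y, z), about 0.16 kg, one large face dark, the other white, its rim dark and white likewise. Origin at its centre, x along its length, y across its width, z out of the DARK face. It starts flat on the counter, dark face up
- rack: fixed brown wooden rack that holds a slab on end. Base 100 (x) x 75 (y) x 10 mm; origin at the centre of its underside, z up. Two upright walls, 40 mm wide (y), tops at 50 mm, form a 20 mm channel (x from -10 to +10 mm), open at the y ends and above, floor at 10 mm. A slab stands in it with its faces to -x and +x, leans up to 9 degrees when let go, and its sides stay free to grip
- mat: the free place: flat magenta mat with a pink middle, 130 x 78 mm (x, y), less than 1 mm thick, on the display deck. Origin at its centre at deck height, x along its length. It may be any of the deck's three places, about 100 mm apart; the slab's length goes along its x, either way round
- deck: fixed polished steel deck, 190 (x) x 340 (y) x 12 mm; origin at the centre of its underside, z up; its top, 12 mm above the counter, carries the three places side by side along its y
- red_cakes: bystander, loose: a white slab 110 x 58 x 14 mm on the deck with two red cone cakes on it, 65 mm tall in all; origin at the centre of its underside, x along its length
- orange_cakes: bystander, loose: a white slab 110 x 58 x 14 mm on the deck with two orange block cakes on it, 60 mm tall in all; origin at the centre of its underside, x along its length
- macaron_box: bystander, loose: open magenta box of macarons 100 (x) x 150 (y) x 30 mm; origin at the centre of its underside
- jam_jar: bystander, loose: amber jar, 56 mm across and 75 mm tall; origin at the centre of its underside
Not all that is in view belongs to the job. Of the things that look like the slab, take the one that is farthest to the robot's left at the start.

How it is judged (in metres and radians):
On the way, in this order (a step that is already met when the one before it is completed fails the run):
1. the slab is brought up on edge (angle between slab's own z axis and vertical between 1.2 and 1.95 rad), for 0.05 s.
2. the slab is turned white side up (angle between slab's own z axis and vertical above 2.8 rad), for 0.05 s.
At the end, for the whole second after the job is handed in: The slab lies flat and at rest on the mat, white side up (dark face within 5 degrees of straight down), its centre within 12 mm of the mat's centre and its length within 8 degrees of the mat's, either way round (angle between slab's own z axis and vertical above 3.06 rad and horizontal distance between slab and mat below 0.012 m and angle between the x axis of slab and the x axis of mat, either way round below 0.14 rad and z of slab in the frame of mat below 0.012 m and linear speed of slab below 0.02 m/s); the robot touches nothing.
It fails at once if the slab falls: moving faster than 0.6 m/s while not held by the fingers (dropped more than about 2 cm, or toppled from on end) (linear speed of slab above 0.6 m/s and contact force between the fingers and slab below 0.5 N).
It fails at once if a bystander is moved more than 15 mm or tipped (distance of any of red_cakes, orange_cakes, macaron_box, jam_jar from where it was at the start of the episode above 0.015 m or angle between any of red_cakes, orange_cakes, macaron_box, jam_jar's own z axis and vertical above 0.2 rad).
It also fails if it takes over 64 s, if anything falls off the work surface, if the arm or the gripper's body presses on something with over 40 N, if the wrist force passes 120 N, or if a joint passes its speed limit or range.

## Working session

There is one attempt and no reset: what is moved stays moved. The work goes in short steps, Python scripts to look and compute and a tool call to move; the robot and the scene stay as the last step left them, time stands still between calls to the robot, and variables do not carry over. Pictures are saved under pics/ and viewed, about 8 in all and at most 12, crops included, and the job is handed in when it is done.

Besides the shell and the picture viewer there is one more tool, called after "Call:" as name([rows], argument=value, ...), one row to a line, values as JSON. play_rows: Moves the arm, as the interface text tells. Its arguments: {"type":"object","properties":{"moves":{"type":"array","items":{"type":"array","items":{"type":"array","items":{"type":"number"}}}},"newtons":{"type":"number"}},"required":["moves"]}

```bash
ls; mkdir -p pics; python3 - <<'E'
from cell import env, vision
import cv2, numpy as np
o=env.get_obs(); print({k:np.round(v,3) for k,v in o.items()})
for c in ("top","side"):
    p,d=vision.read_camera(c); cv2.imwrite(f"pics/{c}0.png",p[:,:,::-1]); np.save(f"{c}0.npy",d)
    q=vision.camera_params(c); print(c,np.round(q["camera_matrix"],1).tolist(),np.round(q["rvec"],3),np.round(q["tvec"],3))
    for t in ("slab","rack","mat","deck","red_cakes","orange_cakes","macaron_box","jam_jar"):
        print(t,[(np.round(r["score"],2),np.round(r["location"]).tolist()) for r in vision.look_for(c,t)][:4])
E
```

```text
pics
{'time_s': np.float64(0.0), 'qpos': array([70.535, 18.439, -4.015, 83.174,  1.296, 78.537, -3.26 ]), 'joint_velocities': array([ 0.003,  0.014, -0.091, -0.015, -0.063, -0.041, -0.088]), 'effort': array([-0.0000e+00, -4.9129e+01, -4.0400e-01, -3.1254e+01, -6.4000e-02,
        4.4000e-02,  0.0000e+00]), 'tool_pos': array([ 0.225, -0.609,  0.221]), 'tool_rot': array([-90.007,   0.105, -69.725]), 'force': array([-0.237, -0.035, -0.426]), 'wrist_torque': array([-0.004, -0.001,  0.006]), 'grip_width': np.float64(0.087)}
top [[474.1, 0.0, 316.8], [0.0, 474.1, 247.6], [0.0, 0.0, 1.0]] [ 2.145 -2.102  0.224] [-0.143  0.543  0.944]
slab [(np.float64(0.79), [420.0, 344.0]), (np.float64(0.75), [454.0, 222.0])]
rack [(np.float64(0.96), [289.0, 253.0])]
mat [(np.float64(0.75), [150.0, 223.0])]
deck [(np.float64(0.62), [150.0, 284.0])]
red_cakes [(np.float64(0.68), [148.0, 269.0])]
orange_cakes [(np.float64(0.6), [143.0, 313.0])]
macaron_box [(np.float64(0.87), [384.0, 173.0])]
jam_jar [(np.float64(0.55), [484.0, 299.0])]
side [[488.1, 0.0, 319.4], [0.0, 488.1, 236.8], [0.0, 0.0, 1.0]] [ 0.524 -2.519  1.448] [0.437 0.205 0.981]
slab [(np.float64(0.93), [336.0, 194.0]), (np.float64(0.9), [348.0, 228.0]), (np.float64(0.69), [408.0, 225.0])]
rack [(np.float64(0.92), [303.0, 258.0])]
mat [(np.float64(0.65), [216.0, 324.0])]
deck [(np.float64(0.72), [270.0, 351.0])]
red_cakes [(np.float64(0.81), [263.0, 333.0])]
orange_cakes [(np.float64(0.73), [311.0, 348.0])]
macaron_box [(np.float64(0.79), [277.0, 209.0])]
jam_jar [(np.float64(0.66), [388.0, 189.0])]
```

View pics/top0.png

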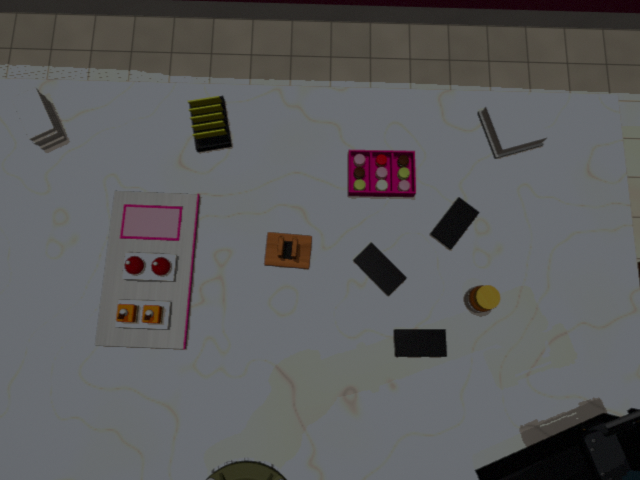

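View pics/side0.png

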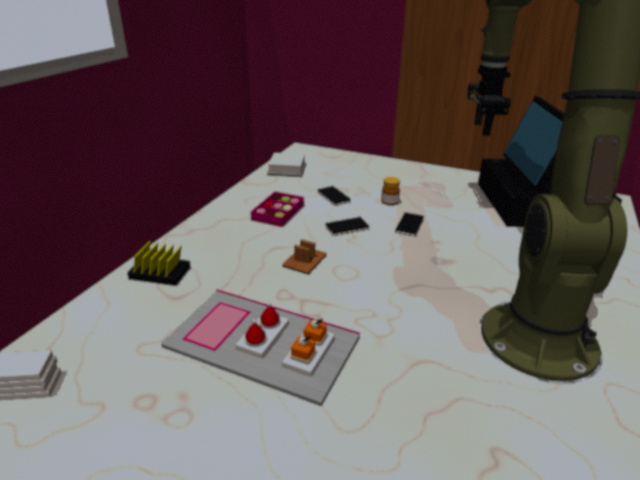

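The top view shows the deck at left, with the free mat at (151,222). The rack is at (288,250), and three dark look-alikes are at (380,269), (420,343) and (454,222). The jar is at (484,299) and the macaron box at (382,173). Next I measure the poses.

```bash
cat > h.py <<'E'
import numpy as np, cv2
from cell import env, vision
from scipy.spatial.transform import Rotation as R
def cloud(c,d):
    q=vision.camera_params(c); K=np.array(q["camera_matrix"]); Rm=cv2.Rodrigues(np.array(q["rvec"],float))[0]; t=np.array(q["tvec"]).ravel()
    v,u=np.mgrid[:480,:640]
    P=np.stack([(u-K[0,2])/K[0,0]*d,(v-K[1,2])/K[1,1]*d,d],-1)
    return (P-t)@Rm
def ray_z(c,uv,z):
    q=vision.camera_params(c); K=np.array(q["camera_matrix"]); Rm=cv2.Rodrigues(np.array(q["rvec"],float))[0]; t=np.array(q["tvec"]).ravel()
    uv=np.atleast_2d(uv).astype(float); r=np.c_[(uv-K[:2,2])/[K[0,0],K[1,1]],np.ones(len(uv))]@Rm; C=-Rm.T@t
    return C+r*((z-C[2])/r[:,2])[:,None]
def rect(pts):
    (c,s,a)=cv2.minAreaRect((pts[:,:2]*1000).astype(np.float32)); 
    if s[0]<s[1]: s=s[::-1]; a+=90
    return np.round(c,1),np.round(s,1),round((a+90)%180-90,1)
E
python3 - <<'E'
from h import *
p=cv2.imread("pics/top0.png"); d=np.load("top0.npy"); P=cloud("top",d)
print("cam",ray_z("top",[316,247],0))
hsv=cv2.cvtColor(p,cv2.COLOR_BGR2HSV)
for n,(u,v) in dict(A=(380,269),B=(420,343),C=(454,222)).items():
    m=(hsv[:,:,2]<60).astype(np.uint8); _,l=cv2.connectedComponents(m); k=l==l[v,u]
    ys,xs=np.nonzero(k); print(n,k.sum(),rect(ray_z("top",np.c_[xs,ys],.014)),P[k][:,2].mean())
# mat border
m=((hsv[:,:,0]>140)&(hsv[:,:,0]<178)&(hsv[:,:,1]>60)).astype(np.uint8); _,l,st,_=cv2.connectedComponentsWithStats(m)
k=l==l[206:210,150].max(); ys,xs=np.nonzero(k); print("mat",k.sum(),rect(ray_z("top",np.c_[xs,ys],.012)))
k=np.zeros((480,640),bool);k[195:345,100:200]=1; k&=(P[...,2]>.006)&(P[...,2]<.018); print("deck",rect(P[k]),np.median(P[k][:,2]))
s=np.zeros((480,640),bool); s[225:275,255:320]=1
k=s&(P[...,2]>.005)&(P[...,2]<.016);print("rackbase",k.sum(),rect(P[k]))
k=s&(P[...,2]>.04);print("walls",k.sum(),rect(P[k]),np.median(P[k][:,2]))
vision.read_camera("top");r=vision.trace("top","rack")[0]["region"]; ys,xs=np.nonzero(r); print(rect(ray_z("top",np.c_[xs,ys],.01)))
for n,b in dict(box=(140,200,340,425),jar=(280,320,460,505),red=(250,285,120,180),org=(298,332,112,175)).items():
    s=np.zeros((480,640),bool); s[b[0]:b[1],b[2]:b[3]]=1; k=s&(P[...,2]>.018); print(n,rect(P[k]),P[k][:,2].max())
cv2.imwrite("pics/rack.png",cv2.resize(p[220:285,250:325],None,fx=8,fy=8,interpolation=cv2.INTER_CUBIC))
E
```

```text
cam [[ 0.55779722 -0.13043531  0.        ]]
A 1338 (array([ 509.7, -269.2]), array([109.1,  58.2]), 44.9) 0.019710754122318642
B 1455 (array([ 353.9, -354.1]), array([110.4,  56.1]), -88.9) 0.017100555765816726
C 1251 (array([ 616.3, -437.1]), array([111.7,  57.8]), -37.8) 0.02006429750782236
mat 660 (array([604. , 235.5]), array([131.8,  79.7]), 88.8)
deck (array([502.5, 234. ]), array([330.5, 214.6]), 2.6) 0.013090892317485198
rackbase 1312 (array([550.5, -65.9]), array([143. , 105.4]), -85.4)
walls 196 (array([457.8, -81.6]), array([225.3,  43.8]), 8.7) 0.05073872102118813
(array([547.7, -68.1]), array([99.8, 75.2]), 86.4)
box (array([ 562.1, -242.9]), array([461.7, 165. ]), -10.3) 1.0337556775736818
jar (array([ 389.8, -316.4]), array([396.1,  55.6]), -70.4) 1.0337556775736818
red (array([456.2,  77.3]), array([441.1,  84.2]), 72.5) 1.0337556775736818
org (array([392.8,  82.2]), array([409.6,  61.5]), 86.5) 1.0337556775736818
```

View pics/rack.png

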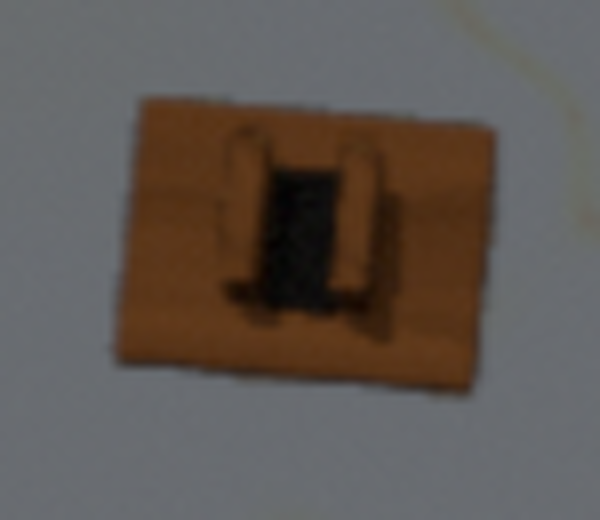

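```bash
cat >> h.py <<'E'
def pose():
    o=env.get_obs(); return np.array(o["tool_pos"]),R.from_euler("xyz",o["tool_rot"],degrees=True).as_matrix(),o
def tool(yaw,phi):
    """tool R: phi=0 down, x jaw at yaw deg; tool leans by phi about jaw axis (phi>0: points to the right of x, i.e. -y for yaw 0)"""
    return (R.from_euler("z",yaw,degrees=True)*R.from_euler("x",-90-phi,degrees=True)).as_matrix()
def rows(p1,R1,n,start=None):
    p0,R0=start if start else pose()[:2]
    w=R.from_matrix(R0.T@R1).as_rotvec()/n
    S=sum(R0@R.from_rotvec(w*k).as_matrix() for k in range(n))
    t=np.linalg.solve(S,np.array(p1)-p0)
    print(n,"x",np.round(np.r_[w,t],4).tolist(),"deg/row %.1f mm/row %.0f"%(np.degrees(np.linalg.norm(w)),1e3*np.linalg.norm(t)))
    return np.array(p1),R1
def show():
    p,M,o=pose(); print("t%.2f"%o["time_s"],"tcp",p.round(4),"rot",np.round(o["tool_rot"],1),"q",np.round(o["qpos"],0),"F",np.round(o["force"],1),"w",round(float(o["grip_width"]),4))
E
python3 - <<'E'
from h import *
A=tool(-45.1,-25); print(A.round(2))
G=np.array([.499,-.280,.0065]); H=G-A[:,1]*.1
s=rows(H,A,16); rows(G,A,5,s)
E
```

```text
[[ 0.71  0.3   0.64]
 [-0.71  0.3   0.64]
 [-0.   -0.91  0.42]]
16 x [0.0269, -0.0264, 0.0059, -0.0077, 0.0126, 0.0211] deg/row 2.2 mm/row 26
5 x [0.0, 0.0, 0.0, -0.0, 0.02, -0.0] deg/row 0.0 mm/row 20
```

Call:
play_rows([
  [[0.027,-0.0264,0.006,-0.0077,0.0126,0.0211,1],[0.027,-0.0264,0.006,-0.0077,0.0126,0.0211,1],[0.027,-0.0264,0.006,-0.0077,0.0126,0.0211,1],[0.027,-0.0264,0.006,-0.0077,0.0126,0.0211,1],[0.027,-0.0264,0.006,-0.0077,0.0126,0.0211,1],[0.027,-0.0264,0.006,-0.0077,0.0126,0.0211,1],[0.027,-0.0264,0.006,-0.0077,0.0126,0.0211,1],[0.027,-0.0264,0.006,-0.0077,0.0126,0.0211,1]],
])

```text
time_s: 1.8
tool_pos: [0.363, -0.4704, 0.1363]
tool_rot: [-76.8, 1.2, -56.9]
force: [0.5, -0.3, -0.6]
grip_width: 0.0869
```

Call:
play_rows([
  [[0.027,-0.0264,0.006,-0.0077,0.0126,0.0211,1],[0.027,-0.0264,0.006,-0.0077,0.0126,0.0211,1],[0.027,-0.0264,0.006,-0.0077,0.0126,0.0211,1],[0.027,-0.0264,0.006,-0.0077,0.0126,0.0211,1],[0.027,-0.0264,0.006,-0.0077,0.0126,0.0211,1],[0.027,-0.0264,0.006,-0.0077,0.0126,0.0211,1],[0.027,-0.0264,0.006,-0.0077,0.0126,0.0211,1],[0.027,-0.0264,0.006,-0.0077,0.0126,0.0211,1]],
])

```text
time_s: 2.6
tool_pos: [0.4822, -0.2863, 0.094]
tool_rot: [-63.3, -0.5, -43.5]
force: [-0.5, 0.3, -0.3]
grip_width: 0.087
```

```bash
python3 - <<'E'
from h import *
show()
A=tool(-45.1,-25)
G=np.array([.499,-.280,.0065]); H=G-A[:,1]*.06
s=rows(H,A,6); rows(G,A,4,s)
p,d=vision.read_camera("wrist"); cv2.imwrite("pics/wrist0.png",p[:,:,::-1])
# refine slab A from top view
p,d=vision.read_camera("side"); cv2.imwrite("pics/side1.png",p[:,:,::-1])
E
```

```text
t2.60 tcp [ 0.4822 -0.2863  0.094 ] rot [-63.3  -0.5 -43.5] q [ 64.  16. -22. 108. -25.  59.  13.] F [-0.5  0.3 -0.3] w 0.087
6 x [-0.0051, 0.0047, -0.0008, 0.0012, 0.0043, -0.0038] deg/row 0.4 mm/row 6
4 x [0.0, 0.0, 0.0, 0.0, 0.015, -0.0] deg/row 0.0 mm/row 15
```

View pics/wrist0.png

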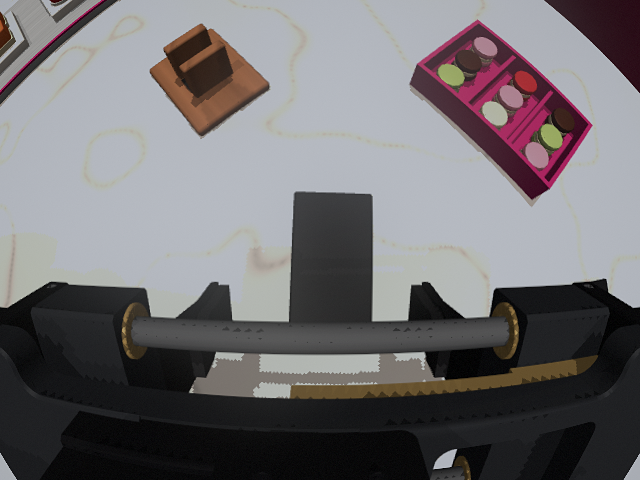

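The wrist view shows the slab between the fingers (columns 291–372, fingers 228–412), with the rack and box clear of it. I descend and grip.

Call:
play_rows([
  [[-0.005,0.0047,-0.001,0.0012,0.0043,-0.0038,1],[-0.005,0.0047,-0.001,0.0012,0.0043,-0.0038,1],[-0.005,0.0047,-0.001,0.0012,0.0043,-0.0038,1],[-0.005,0.0047,-0.001,0.0012,0.0043,-0.0038,1],[-0.005,0.0047,-0.001,0.0012,0.0043,-0.0038,1],[-0.005,0.0047,-0.001,0.0012,0.0043,-0.0038,1],[0,0,0,0,0.015,0,1],[0,0,0,0,0.015,0,1],[0,0,0,0,0.012,0,1]],
])

```text
time_s: 3.6
tool_pos: [0.4937, -0.2894, 0.0187]
tool_rot: [-65.3, -0.2, -45.5]
force: [-0.7, 0.2, 0.2]
grip_width: 0.0872
```

```bash
python3 - <<'E'
from h import *
show()
A=tool(-45.1,-25)
G=np.array([.499,-.280,.0065])
rows(G,A,3)
E
```

```text
t3.60 tcp [ 0.4937 -0.2894  0.0187] rot [-65.3  -0.2 -45.5] q [ 62.  22. -21. 110. -22.  50.  11.] F [-0.7  0.2  0.2] w 0.0872
3 x [0.0015, -0.0017, 0.0021, -0.001, 0.0051, 0.0014] deg/row 0.2 mm/row 5
```

Call:
play_rows([
  [[0.0015,-0.0017,0.002,-0.001,0.005,0.0014,1],[0.0015,-0.0017,0.002,-0.001,0.005,0.0014,1],[0.0015,-0.0017,0.002,-0.001,0.005,0.0014,1],[0,0,0,0,0,0,0],[0,0,0,0,0,0,0],[0,0,0,0,0,0,0],[0,0,0,0,0,0,0],[0,0,0,0,0,0,0]],
], newtons=35)

```text
time_s: 4.4
tool_pos: [0.4994, -0.2799, 0.0059]
tool_rot: [-65.0, -0.0, -45.1]
force: [0.6, -0.2, -1.6]
grip_width: 0.0577
```

```bash
python3 - <<'E'
from h import *
show()
# rack pose (548,-68), yaw of rack y (jaw) = -3.6; slab vertical
p,M,o=pose()
rk=np.array([.5477,-.0681,0]); yj=-3.6
A=tool(-45.1,-25); S0=tool(-45.1,0) # slab attached frame: width=x, up = -y, length u = z
c0=np.array([.5097,-.2692,.007]); off=M.T@(c0-p); print("slab centre in tool",off.round(4))
phi=65
T=tool(yj,phi); print(T.round(2))
pin=rk+[0,0,.066]-T@off; pov=pin+[0,0,.075]
print("pin",pin,"pov",pov)
s=rows(p+[0,0,.10],M,5); T0=tool(yj-8,20)
s=rows(pov,T,16,s)
E
```

```text
t4.40 tcp [ 0.4994 -0.2799  0.0059] rot [-65.   -0.  -45.1] q [ 61.  23. -22. 110. -22.  49.  11.] F [ 0.6 -0.2 -1.6] w 0.0577
slab centre in tool [-0.0003  0.0052  0.014 ]
[[ 1.   -0.06  0.03]
 [-0.06 -0.9   0.42]
 [-0.   -0.42 -0.91]]
pin [ 0.54789783 -0.06926105  0.08086375] pov [ 0.54789783 -0.06926105  0.15586375]
5 x [0.0, 0.0, 0.0, 0.0, -0.0181, 0.0085] deg/row 0.0 mm/row 20
16 x [-0.0935, -0.047, -0.0171, -0.0024, -0.008, 0.0131] deg/row 6.1 mm/row 16
```

Call:
play_rows([
  [[0,0,0,0,-0.018,0.0085,0],[0,0,0,0,-0.018,0.0085,0],[0,0,0,0,-0.018,0.0085,0],[0,0,0,0,-0.018,0.0085,0],[0,0,0,0,-0.018,0.0085,0],[0,0,0,0,-0.018,0.0085,0]],
])

```text
time_s: 5.0
tool_pos: [0.4946, -0.2774, 0.1233]
tool_rot: [-65.2, 0.7, -45.1]
force: [0.9, 0.4, -2.5]
grip_width: 0.0575
```

Call:
play_rows([
  [[-0.0935,-0.047,-0.017,-0.0024,-0.008,0.013,0],[-0.0935,-0.047,-0.017,-0.0024,-0.008,0.013,0],[-0.0935,-0.047,-0.017,-0.0024,-0.008,0.013,0],[-0.0935,-0.047,-0.017,-0.0024,-0.008,0.013,0],[-0.0935,-0.047,-0.017,-0.0024,-0.008,0.013,0],[-0.0935,-0.047,-0.017,-0.0024,-0.008,0.013,0],[-0.0935,-0.047,-0.017,-0.0024,-0.008,0.013,0]],
])

```text
time_s: 5.7
tool_pos: [0.5232, -0.2082, 0.1926]
tool_rot: [-105.9, -8.1, -27.6]
force: [-0.6, 0.6, -3.1]
grip_width: 0.0573
```

```bash
python3 - <<'E'
from h import *
show()
T=tool(-3.6,65); pov=np.array([.5479,-.0693,.156])
for n in (8,10): rows(pov,T,n)
E
```

```text
t5.70 tcp [ 0.5232 -0.2082  0.1926] rot [-105.9   -8.1  -27.6] q [ 36.   8. -31. 102.  23.  71. -31.] F [-0.6  0.6 -3.1] w 0.0573
8 x [-0.1016, -0.0526, -0.0212, -0.0025, -0.0076, 0.0171] deg/row 6.7 mm/row 19
10 x [-0.0813, -0.042, -0.017, -0.0019, -0.0062, 0.0136] deg/row 5.3 mm/row 15
```

Call:
play_rows([
  [[-0.081,-0.042,-0.017,-0.002,-0.0062,0.0136,0],[-0.081,-0.042,-0.017,-0.002,-0.0062,0.0136,0],[-0.081,-0.042,-0.017,-0.002,-0.0062,0.0136,0],[-0.081,-0.042,-0.017,-0.002,-0.0062,0.0136,0],[-0.081,-0.042,-0.017,-0.002,-0.0062,0.0136,0],[-0.081,-0.042,-0.017,-0.002,-0.0062,0.0136,0],[-0.081,-0.042,-0.017,-0.002,-0.0062,0.0136,0],[-0.081,-0.042,-0.017,-0.002,-0.0062,0.0136,0],[-0.081,-0.042,-0.017,-0.002,-0.0062,0.0136,0],[-0.081,-0.042,-0.017,-0.002,-0.0062,0.0136,0]],
])

```text
time_s: 6.7
tool_pos: [0.5489, -0.0588, 0.1541]
tool_rot: [-156.2, 0.0, -2.7]
force: [0.3, -0.5, -3.3]
grip_width: 0.0574
```

```bash
python3 - <<'E'
from h import *
show()
T=tool(-3.6,65); pov=np.array([.5479,-.0693,.156])
for n in (3,5): rows(pov,T,n)
p,d=vision.read_camera("side"); cv2.imwrite("pics/side2.png",cv2.resize(p[150:370,180:440,::-1],None,fx=3,fy=2.7)); np.save("side2.npy",d)
p,d=vision.read_camera("top"); cv2.imwrite("pics/top2.png",p[:,:,::-1]);np.save("top2.npy",d)
E
```

```text
t6.70 tcp [ 0.5489 -0.0588  0.1541] rot [-156.2    0.    -2.7] q [ -2.  37. -33.  99.  64. 107. -57.] F [ 0.3 -0.5 -3.3] w 0.0574
3 x [0.0068, 0.0024, 0.0049, -0.0002, 0.003, -0.002] deg/row 0.5 mm/row 4
5 x [0.0041, 0.0015, 0.0029, -0.0001, 0.0018, -0.0012] deg/row 0.3 mm/row 2
```

View pics/side2.png

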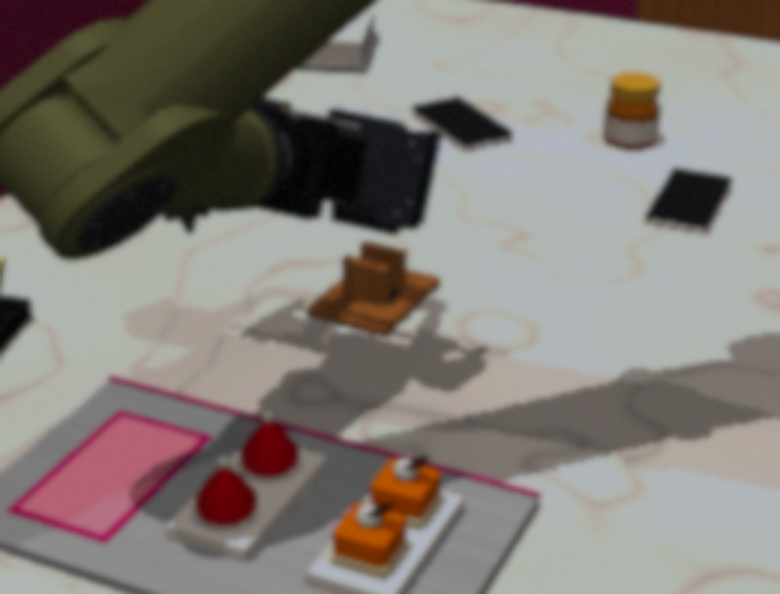

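The arm reaches left of the rack and the cakes are clear. The gripper hides the slab here, so I check its verticality and the arm's clearance by depth.

```bash
python3 - <<'E'
from h import *
d=np.load("side2.npy"); P=cloud("side",d).reshape(-1,3)
k=(P[:,2]>.09)&(P[:,2]<.5)&(P[:,1]>-.1)&(P[:,1]<.45)&(P[:,0]>.35)&(d.ravel()>0)&(d.ravel()<2)
Q=P[k]
for y in np.arange(-.1,.4,.04):
    q=Q[(Q[:,1]>=y)&(Q[:,1]<y+.04)]
    if len(q)>20: print("y%.2f"%y,len(q),"x",np.percentile(q[:,0],[1,99]).round(3),"zmin",np.percentile(q[:,2],1).round(3))
P=cloud("top",np.load("top2.npy")); p=cv2.imread("pics/top2.png")
k=(P[...,2]>.08)&(P[...,2]<.30)&(abs(P[...,0]-.548)<.07)&(P[...,1]>-.16)&(P[...,1]<0.02)
ys,xs=np.nonzero(k);print(xs.min(),xs.max(),ys.min(),ys.max())
cv2.imwrite("pics/t2c.png",cv2.resize(p[170:320,200:400],None,fx=4,fy=4))
vision.read_camera("wrist")
w,_=vision.read_camera("wrist"); cv2.imwrite("pics/w2.png",w[:,:,::-1])
a=cv2.imread("pics/t2c.png"); b=cv2.resize(w[:,:,::-1],(600,450)); a=cv2.resize(a,(600,450))
cv2.imwrite("pics/both2.png",cv2.resize(np.vstack([a,b]),(400,600)))
E
```

```text
y-0.06 143 x [0.519 0.576] zmin 0.09
y-0.02 211 x [0.459 0.599] zmin 0.166
y0.02 860 x [0.456 0.52 ] zmin 0.159
y0.06 556 x [0.357 0.553] zmin 0.167
y0.10 1019 x [0.351 0.543] zmin 0.19
y0.14 2455 x [0.375 0.536] zmin 0.218
y0.18 2687 x [0.414 0.542] zmin 0.23
y0.22 2597 x [0.452 0.552] zmin 0.261
y0.26 2722 x [0.488 0.582] zmin 0.257
y0.30 1951 x [0.509 0.607] zmin 0.26
231 283 190 266
```

View pics/both2.png

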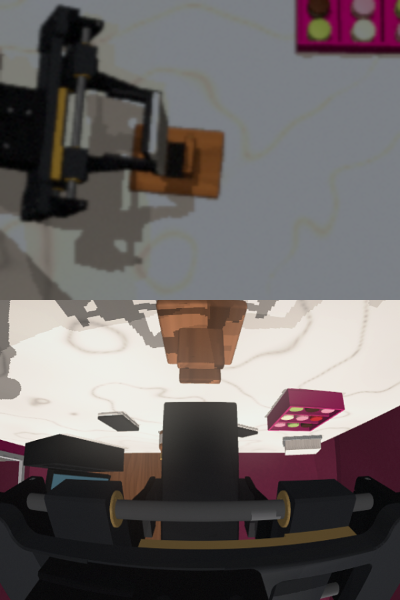

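```bash
cat >> h.py <<'E'
def face(P,lo,hi,nrm=(0,1,0)):
    Q=P[np.all((P>lo)&(P<hi),-1)]
    for _ in range(4):
        c=Q.mean(0); n=np.linalg.svd(Q-c)[2][2]; n*=np.sign(n@nrm); r=abs((Q-c)@n); Q=Q[r<max(.003,2*np.median(r))]
    print("face n",n.round(3),"c",c.round(4),"lo",np.percentile(Q,2,0).round(4),"hi",np.percentile(Q,98,0).round(4),len(Q)); return c,n
E
python3 - <<'E'
from h import *
P=cloud("side",np.load("side2.npy")).reshape(-1,3)
face(P,[.515,-.09,.07],[.58,-.03,.2])
# rack in side0: walls tops
P=cloud("side",np.load("side0.npy")).reshape(-1,3)
k=(P[:,2]>.043)&(P[:,2]<.055)&(abs(P[:,0]-.548)<.04)&(abs(P[:,1]+.068)<.04); Q=P[k]
print("side walltops",len(Q)); 
h,e=np.histogram(Q[:,1],np.arange(-.105,-.03,.004)); print(h,e[0]); print(Q.min(0),Q.max(0))
P=cloud("top",np.load("top0.npy")).reshape(-1,3)
k=(P[:,2]>.043)&(P[:,2]<.055)&(abs(P[:,0]-.548)<.04)&(abs(P[:,1]+.068)<.04); Q=P[k]
print("top walltops",len(Q)); h,e=np.histogram(Q[:,1],np.arange(-.105,-.03,.004)); print(h); print(Q.min(0),Q.max(0),Q.mean(0))
T=tool(-3.6,65); pov=np.array([.5479,-.0693,.156]); s=rows(pov,T,3); 
E
```

```text
face n [0.042 0.999 0.014] c [ 0.552  -0.053   0.1252] lo [ 0.52   -0.0564  0.0865] hi [ 0.5753 -0.0498  0.1961] 129
side walltops 133
[ 0  0  0  1 12 22 28  2  0  0  1  6 10 38 12  1  0  0] -0.105
[ 0.52346593 -0.08943753  0.04304551] [ 0.56440911 -0.04426611  0.05298117]
top walltops 181
[ 0  0  0  0 30 35 25  0  0  0  0 11 38 34  8  0  0  0]
[ 0.52716636 -0.08763108  0.04371012] [ 0.56737262 -0.04758698  0.05494839] [ 0.54701091 -0.06789485  0.05031035]
3 x [0.0061, 0.0024, 0.0044, -0.0001, 0.0027, -0.0019] deg/row 0.5 mm/row 3
```

```bash
python3 - <<'E'
from h import *
T=tool(-3.6,66)
s=rows([.5485,-.068,.148],T,3); s=rows([.5485,-.068,.092],T,8,s)
E
```

```text
3 x [0.0003, 0.0024, 0.0044, 0.0001, 0.0034, 0.0007] deg/row 0.3 mm/row 3
8 x [0.0, 0.0, 0.0, 0.0, 0.0028, 0.0064] deg/row 0.0 mm/row 7
```

Call:
play_rows([
  [[0.0003,0.0024,0.0044,0,0.0034,0.0007,0],[0.0003,0.0024,0.0044,0,0.0034,0.0007,0],[0.0003,0.0024,0.0044,0,0.0034,0.0007,0],[0,0,0,0,0.0028,0.0064,0],[0,0,0,0,0.0028,0.0064,0]],
])

```text
time_s: 7.4
tool_pos: [0.5501, -0.0739, 0.1389]
tool_rot: [-155.8, -0.8, -4.3]
force: [0.7, 0.3, -2.5]
grip_width: 0.0575
```

```bash
python3 - <<'E'
from h import *
show()
p,d=vision.read_camera("side"); P=cloud("side",d).reshape(-1,3); face(P,[.515,-.10,.055],[.58,-.04,.19])
cv2.imwrite("pics/s3.png",p[:,:,::-1])
T=tool(-3.6,66)
s=rows([.5485,-.068,.092],T,6)
E
```

```text
t7.40 tcp [ 0.5501 -0.0739  0.1389] rot [-155.8   -0.8   -4.3] q [ -1.  38. -32.  99.  64. 106. -59.] F [ 0.7  0.3 -2.5] w 0.0575
face n [0.054 0.998 0.01 ] c [ 0.5534 -0.0681  0.1185] lo [ 0.5223 -0.0711  0.0707] hi [ 0.5761 -0.0643  0.1809] 107
6 x [-0.0006, -0.0027, -0.0011, -0.0003, 0.0022, 0.0073] deg/row 0.2 mm/row 8
```

Call:
play_rows([
  [[0,-0.0014,-0.0005,-0.0006,-0.0027,0.0014,0],[0,-0.0014,-0.0005,-0.0006,-0.0027,0.0014,0],[0,0,0,0,0,0,0]],
])

```text
time_s: 7.75
tool_pos: [0.5486, -0.0673, 0.1363]
tool_rot: [-155.8, -0.5, -4.2]
force: [0.1, -0.9, -2.4]
grip_width: 0.0576
```

```bash
python3 - <<'E'
from h import *
show()
T=tool(-3.6,66)
p=pose()[0]; s=rows([.548,-.0675,p[2]],T,2); s=rows([.548,-.0675,.092],T,6); rows([.548,-.0675,.092],pose()[1],6)
E
```

```text
t7.75 tcp [ 0.5486 -0.0673  0.1363] rot [-155.8   -0.5   -4.2] q [ -2.  38. -33.  99.  64. 106. -59.] F [ 0.1 -0.9 -2.4] w 0.0576
2 x [-0.0018, -0.0058, -0.0028, -0.0003, 0.0001, -0.0001] deg/row 0.4 mm/row 0
6 x [-0.0006, -0.0019, -0.0009, -0.0001, 0.0031, 0.0067] deg/row 0.1 mm/row 7
6 x [0.0, 0.0, 0.0, -0.0002, 0.0031, 0.0067] deg/row 0.0 mm/row 7
```

Call:
play_rows([
  [[-0.0006,-0.0019,-0.0009,0,0.0031,0.0067,0],[-0.0006,-0.0019,-0.0009,0,0.0031,0.0067,0],[-0.0006,-0.0019,-0.0009,0,0.0031,0.0067,0],[-0.0006,-0.0019,-0.0009,0,0.0031,0.0067,0],[0,0,0,0,0,0,0]],
])

```text
time_s: 8.25
tool_pos: [0.5488, -0.0669, 0.1036]
tool_rot: [-155.9, -0.1, -3.7]
force: [-0.2, 1.2, -2.5]
grip_width: 0.0577
```

```bash
python3 - <<'E'
from h import *
show()
p,d=vision.read_camera("side"); P=cloud("side",d).reshape(-1,3); face(P,[.515,-.10,.055],[.58,-.04,.17])
p0,M,_=pose()
rows([.548,-.0675,.083],M,4)
E
```

```text
t8.25 tcp [ 0.5488 -0.0669  0.1036] rot [-1.559e+02 -1.000e-01 -3.700e+00] q [ -3.  41. -32.  99.  64. 105. -61.] F [-0.2  1.2 -2.5] w 0.0577
face n [0.01  0.215 0.977] c [ 0.5487 -0.0633  0.1436] lo [ 0.5197 -0.0704  0.1402] hi [ 0.5728 -0.0577  0.1465] 78
4 x [0.0, 0.0, 0.0, -0.0002, 0.0023, 0.0048] deg/row 0.0 mm/row 5
```

Call:
play_rows([
  [[0,0,0,0,0.0023,0.0048,0],[0,0,0,0,0.0023,0.0048,0],[0,0,0,0,0.0023,0.0048,0],[0,0,0,0,0.0023,0.0048,0],[0,0,0,0,0,0,0]],
])

```text
time_s: 8.8
tool_pos: [0.5493, -0.0676, 0.0814]
tool_rot: [-155.9, -0.2, -3.7]
force: [0.3, -0.0, -2.5]
grip_width: 0.0575
```

Call:
play_rows([
  [[0,0,0,0,0.0008,0.0018,0],[0,0,0,0,0,0,0]],
])

```text
time_s: 9.0
tool_pos: [0.5495, -0.0676, 0.0795]
tool_rot: [-155.9, -0.2, -3.7]
force: [0.0, -0.2, -1.9]
grip_width: 0.0572
```

Call:
play_rows([
  [[0,0,0,0,0.0006,0.0014,0],[0,0,0,0,0,0,0]],
])

```text
time_s: 9.2
tool_pos: [0.5496, -0.0678, 0.0794]
tool_rot: [-156.1, -0.3, -3.7]
force: [0.0, -0.0, -1.8]
grip_width: 0.0572
```

Call:
play_rows([
  [[0,0,0,0,0.0012,0.0026,0],[0,0,0,0,0,0,0]],
])

```text
time_s: 9.4
tool_pos: [0.5498, -0.0682, 0.0796]
tool_rot: [-156.3, -0.4, -3.8]
force: [0.2, 0.2, -1.3]
grip_width: 0.0579
```

Call:
play_rows([
  [[0,0,0,0,0,0,0.8],[0,0,0,0,0,0,1],[0,0,0,0,0,0,1],[0,0,0,0,0,0,1]],
])

```text
time_s: 9.8
tool_pos: [0.5502, -0.0683, 0.0795]
tool_rot: [-156.3, -0.5, -3.8]
force: [0.5, 0.0, -0.7]
grip_width: 0.0816
```

```bash
python3 - <<'E'
from h import *
show()
p,d=vision.read_camera("side"); cv2.imwrite("pics/s4.png",cv2.resize(p[150:330,200:440,::-1],None,fx=3,fy=3)); np.save("s4.npy",d)
p0,M,_=pose()
q=p0-M[:,1]*.09
s=rows(q,M,5)
E
```

```text
t9.80 tcp [ 0.5502 -0.0683  0.0795] rot [-156.3   -0.5   -3.8] q [ -3.  44. -31.  99.  65. 104. -64.] F [ 0.5  0.  -0.7] w 0.0816
5 x [0.0, 0.0, 0.0, -0.0, -0.018, 0.0] deg/row 0.0 mm/row 18
```

View pics/s4.png

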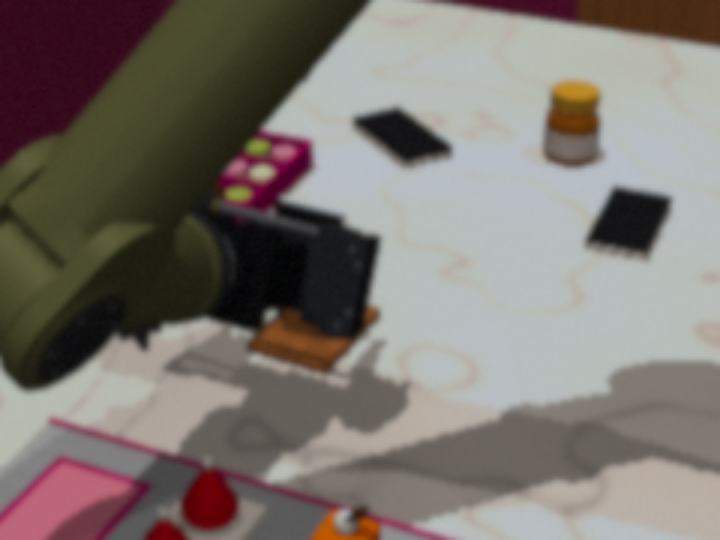

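The gripper is open and the slab is hidden behind it in the rack. I back straight out.

Call:
play_rows([
  [[0,0,0,0,-0.018,0,1],[0,0,0,0,-0.018,0,1],[0,0,0,0,-0.018,0,1],[0,0,0,0,-0.018,0,1],[0,0,0,0,-0.018,0,1],[0,0,0,0,-0.01,-0.015,1],[0,0,0,0,-0.01,-0.025,1],[0,0,0,0,-0.01,-0.025,1]],
])

```text
time_s: 10.65
tool_pos: [0.5543, 0.0268, 0.1915]
tool_rot: [-156.2, -0.1, -3.5]
force: [1.2, -0.3, -0.5]
grip_width: 0.0868
```

```bash
python3 - <<'E'
from h import *
show()
p,d=vision.read_camera("side"); P=cloud("side",d).reshape(-1,3); np.save("s5.npy",d); cv2.imwrite("pics/s5.png",p[:,:,::-1])
c,n=face(P,[.51,-.10,.055],[.59,-.03,.116])
pt,d=vision.read_camera("top"); cv2.imwrite("pics/t5.png",pt[:,:,::-1]); T=cloud("top",d).reshape(-1,3)
k=(T[:,2]>.10)&(T[:,2]<.13)&(abs(T[:,0]-.548)<.05)&(abs(T[:,1]+.068)<.04); Q=T[k]; print(len(Q)); print("top edge",rect(Q),Q.mean(0))
w,_=vision.read_camera("wrist"); cv2.imwrite("pics/w5.png",w[:,:,::-1])
a=cv2.resize(p[150:330,200:440,::-1],(400,300)); b=cv2.resize(w[:,:,::-1],(400,300)); e=cv2.resize(pt[200:300,230:363,::-1],(400,300))
cv2.imwrite("pics/c5.png",np.vstack([np.hstack([a,b]),np.hstack([e,e*0])]))
# route: up, over to right side
tool2=tool(-3.6,-85)
q=pose()
mid=np.array([.53,-.13,.30])
s=rows(mid,tool(-3.6,0),12); s=rows([.548,-.20,.13],tool2,12,s)
E
```

```text
t10.65 tcp [0.5543 0.0268 0.1915] rot [-1.562e+02 -1.000e-01 -3.500e+00] q [-10.  39. -33.  90.  60. 115. -57.] F [ 1.2 -0.3 -0.5] w 0.0868
face n [ 0.037  0.999 -0.003] c [ 0.5381 -0.0616  0.0822] lo [ 0.5194 -0.0643  0.056 ] hi [ 0.5707 -0.0591  0.1144] 258
232
top edge (array([551.6, -66.5]), array([58.5, 14.2]), -3.3) [ 0.54984903 -0.06690725  0.1190812 ]
12 x [0.0962, -0.0002, 0.0005, -0.0012, 0.0005, -0.0168] deg/row 5.5 mm/row 17
12 x [0.1236, -0.0, -0.0, 0.0019, 0.0081, -0.0147] deg/row 7.1 mm/row 17
```

View pics/c5.png

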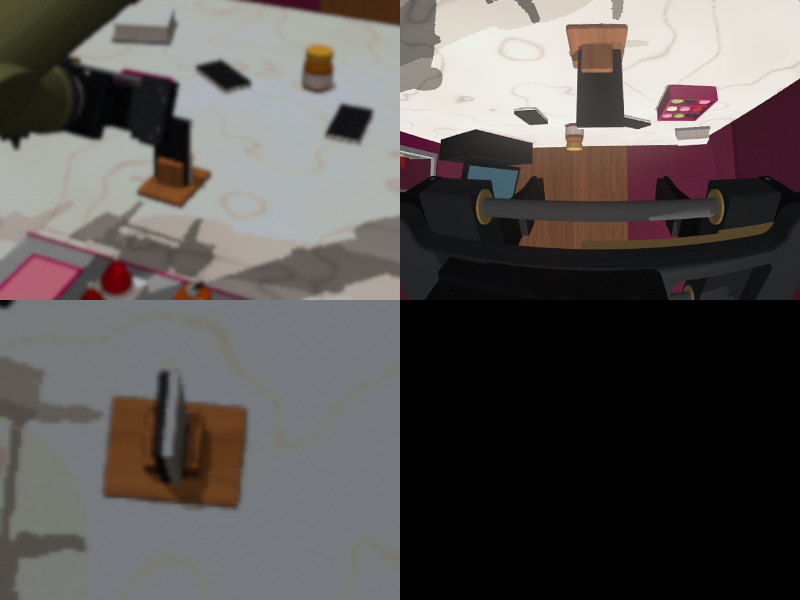

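Call:
play_rows([
  [[0.0962,0,0,-0.0012,0,-0.0168,1],[0.0962,0,0,-0.0012,0,-0.0168,1],[0.0962,0,0,-0.0012,0,-0.0168,1],[0.0962,0,0,-0.0012,0,-0.0168,1],[0.0962,0,0,-0.0012,0,-0.0168,1],[0.0962,0,0,-0.0012,0,-0.0168,1]],
])

```text
time_s: 11.4
tool_pos: [0.5417, -0.031, 0.2643]
tool_rot: [-122.1, 0.7, -2.8]
force: [0.1, -0.8, -0.4]
grip_width: 0.0871
```

Call:
play_rows([
  [[0.0962,0,0,-0.0012,0,-0.0168,1],[0.0962,0,0,-0.0012,0,-0.0168,1],[0.0962,0,0,-0.0012,0,-0.0168,1],[0.0962,0,0,-0.0012,0,-0.0168,1],[0.0962,0,0,-0.0012,0,-0.0168,1],[0.0962,0,0,-0.0012,0,-0.0168,1],[0.1,0,0,0,0,-0.017,1],[0.1,0,0,0,0,-0.017,1],[0.1,0,0,0,0,-0.017,1],[0.1,0,0,0,0,-0.017,1]],
])

```text
time_s: 12.4
tool_pos: [0.524, -0.1974, 0.2903]
tool_rot: [-64.2, -0.1, -2.7]
force: [-0.4, 0.0, 0.1]
grip_width: 0.087
```

```bash
python3 - <<'E'
from h import *
show()
s=rows([.55,-.21,.17],tool(-3.4,-85),10)
E
```

```text
t12.40 tcp [ 0.524  -0.1974  0.2903] rot [-64.2  -0.1  -2.7] q [ 54.  17. -27.  83. -16.  93.  25.] F [-0.4  0.   0.1] w 0.087
10 x [0.1034, 0.0008, -0.001, 0.0026, 0.0067, -0.0107] deg/row 5.9 mm/row 13
```

Call:
play_rows([
  [[0.1034,0,0,0.0026,0.0067,-0.0107,1],[0.1034,0,0,0.0026,0.0067,-0.0107,1],[0.1034,0,0,0.0026,0.0067,-0.0107,1],[0.1034,0,0,0.0026,0.0067,-0.0107,1],[0.1034,0,0,0.0026,0.0067,-0.0107,1],[0.1034,0,0,0.0026,0.0067,-0.0107,1],[0.1034,0,0,0.0026,0.0067,-0.0107,1],[0.1034,0,0,0.0026,0.0067,-0.0107,1],[0.1034,0,0,0.0026,0.0067,-0.0107,1],[0.1034,0,0,0.0026,0.0067,-0.0107,1]],
])

```text
time_s: 13.4
tool_pos: [0.5456, -0.2214, 0.1632]
tool_rot: [-2.9, 0.1, -3.6]
force: [-0.8, -0.2, -0.6]
grip_width: 0.0872
```

```bash
python3 - <<'E'
from h import *
show()
A=tool(-3.4,-85)
s=rows([.55,-.18,.12],A,6); s=rows([.55,-.18,.10],A,4); 
E
```

```text
t13.40 tcp [ 0.5456 -0.2214  0.1632] rot [-2.9  0.1 -3.6] q [ 64.  60. -29.  72. -41. 110.  39.] F [-0.8 -0.2 -0.6] w 0.0872
6 x [-0.0062, -0.0004, 0.0007, 0.0003, 0.0074, -0.0067] deg/row 0.4 mm/row 10
4 x [-0.0093, -0.0006, 0.001, 0.0005, 0.0114, -0.0151] deg/row 0.5 mm/row 19
```

```bash
python3 - <<'E'
from h import *
A=tool(-3.4,-80); G=np.array([.5505,-.064,.085]); H=G-A[:,1]*.07; print(A[:,1].round(3),H.round(4))
s=rows(H,A,6); s=rows(G,A,6,s)
E
```

```text
[ 0.058  0.983 -0.174] [ 0.5464 -0.1328  0.0972]
6 x [-0.0207, -0.0004, 0.0007, -0.0008, 0.0158, -0.0095] deg/row 1.2 mm/row 18
6 x [0.0, 0.0, 0.0, 0.0, 0.0117, -0.0] deg/row 0.0 mm/row 12
```

Call:
play_rows([
  [[-0.0207,0,0,-0.0008,0.0158,-0.0095,1],[-0.0207,0,0,-0.0008,0.0158,-0.0095,1],[-0.0207,0,0,-0.0008,0.0158,-0.0095,1],[-0.0207,0,0,-0.0008,0.0158,-0.0095,1],[-0.0207,0,0,-0.0008,0.0158,-0.0095,1],[-0.0207,0,0,-0.0008,0.0145,-0.0095,1],[0,0,0,0,0,0,1]],
])

```text
time_s: 14.1
tool_pos: [0.5388, -0.1282, 0.0795]
tool_rot: [-9.0, 1.5, -3.7]
force: [-0.2, 0.3, 0.0]
grip_width: 0.0871
```

```bash
python3 - <<'E'
from h import *
show()
A=tool(-3.4,-80); G=np.array([.5505,-.064,.085])
w,_=vision.read_camera("wrist"); p,d=vision.read_camera("side"); t,dt=vision.read_camera("top")
cv2.imwrite("pics/c6.png",np.hstack([cv2.resize(w[:,:,::-1],(480,360)),cv2.resize(t[190:310,220:380,::-1],(320,360))]))
T=cloud("top",dt).reshape(-1,3); k=(T[:,2]>.11)&(T[:,2]<.13)&(abs(T[:,0]-.548)<.05)&(abs(T[:,1]+.068)<.03); Q=T[k]; print("top edge",rect(Q),Q.mean(0))
rows(G,A,6)
E
```

```text
t14.10 tcp [ 0.5388 -0.1282  0.0795] rot [-9.   1.5 -3.7] q [ 61.  58. -28.  84. -38.  96.  45.] F [-0.2  0.3  0. ] w 0.0871
top edge (array([551.9, -67.3]), array([57.8, 14.1]), -3.6) [ 0.55082316 -0.06752173  0.12001981]
6 x [-0.0027, -0.0042, 0.0007, 0.001, 0.011, 0.0027] deg/row 0.3 mm/row 11
```

View pics/c6.png

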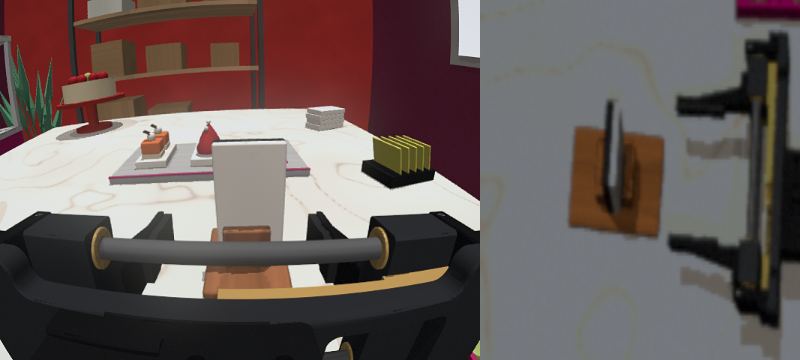

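Call:
play_rows([
  [[-0.008,-0.012,0.002,0.0035,0,0.007,1],[-0.008,-0.012,0.002,0.0035,0,0.007,1],[0,0,0,0,0,0,1]],
])

```text
time_s: 14.55
tool_pos: [0.5487, -0.1323, 0.0959]
tool_rot: [-10.1, -0.2, -3.6]
force: [-0.2, -0.0, -1.0]
grip_width: 0.0868
```

```bash
python3 - <<'E'
from h import *
show()
A=tool(-3.4,-80); G=np.array([.5513,-.064,.085])
rows(G,A,6);rows(G,A,2)
E
```

```text
t14.55 tcp [ 0.5487 -0.1323  0.0959] rot [-10.1  -0.2  -3.6] q [ 61.  57. -28.  84. -38.  96.  45.] F [-0.2 -0.  -1. ] w 0.0868
6 x [0.0004, 0.0004, 0.0006, -0.0003, 0.0115, 0.0002] deg/row 0.0 mm/row 12
2 x [0.0011, 0.0011, 0.0019, -0.0008, 0.0346, 0.0006] deg/row 0.1 mm/row 35
```

Call:
play_rows([
  [[0,0,0.0006,-0.0003,0.0115,0,1],[0,0,0.0006,-0.0003,0.0115,0,1],[0,0,0.0006,-0.0003,0.0115,0,1],[0,0,0.0006,-0.0003,0.0115,0,1],[0,0,0.0006,-0.0003,0.0115,0,1],[0,0,0.0006,-0.0003,0.0105,0,1],[0,0,0,0,0,0,1]],
])

```text
time_s: 15.25
tool_pos: [0.5505, -0.0578, 0.0831]
tool_rot: [-10.1, -0.1, -3.2]
force: [1.0, 0.5, -0.1]
grip_width: 0.0873
```

```bash
python3 - <<'E'
from h import *
show()
A=tool(-3.4,-80); G=np.array([.5513,-.064,.085])
rows(G,A,2)
E
```

```text
t15.25 tcp [ 0.5505 -0.0578  0.0831] rot [-10.1  -0.1  -3.2] q [ 59.  55. -30.  91. -40.  89.  46.] F [ 1.   0.5 -0.1] w 0.0873
2 x [0.001, 0.0011, -0.0014, 0.0006, -0.0032, 0.0004] deg/row 0.1 mm/row 3
```

Call:
play_rows([
  [[0,0,0,0.0003,-0.0032,0.0005,1],[0,0,0,0.0003,-0.0032,0.0005,1],[0,0,0,0,0,0,0],[0,0,0,0,0,0,0],[0,0,0,0,0,0,0],[0,0,0,0,0,0,0],[0,0,0,0,0,0,0]],
], newtons=35)

```text
time_s: 15.95
tool_pos: [0.5514, -0.067, 0.085]
tool_rot: [-10.2, -0.1, -3.4]
force: [-0.1, 0.4, 1.1]
grip_width: 0.0575
```

```bash
python3 - <<'E'
from h import *
show()
t,dt=vision.read_camera("top")
T=cloud("top",dt).reshape(-1,3); k=(T[:,2]>.11)&(T[:,2]<.13)&(abs(T[:,0]-.548)<.05)&(abs(T[:,1]+.068)<.03); Q=T[k]; print("top edge",rect(Q),Q.mean(0))
p,M,_=pose()
q=p+[0,0,.08]; rows(q,M,6)
E
```

```text
t15.95 tcp [ 0.5514 -0.067   0.085 ] rot [-10.2  -0.1  -3.4] q [ 59.  55. -30.  90. -40.  90.  46.] F [-0.1  0.4  1.1] w 0.0575
top edge (array([552.2, -67.5]), array([57.7, 14.2]), -3.4) [ 0.55139331 -0.06770703  0.12031628]
6 x [0.0, 0.0, 0.0, 0.0, -0.0024, 0.0131] deg/row 0.0 mm/row 13
```

Call:
play_rows([
  [[0,0,0,0,-0.0024,0.0131,0],[0,0,0,0,-0.0024,0.0131,0],[0,0,0,0,-0.0024,0.0131,0],[0,0,0,0,-0.0024,0.0131,0],[0,0,0,0,-0.0024,0.0131,0],[0,0,0,0,-0.0024,0.0131,0],[0,0,0,0,-0.0024,0.0131,0],[0,0,0,0,0,0,0]],
])

```text
time_s: 16.8
tool_pos: [0.5512, -0.0671, 0.1867]
tool_rot: [-10.5, -0.2, -3.4]
force: [-0.1, 0.5, -1.4]
grip_width: 0.0573
```

```bash
python3 - <<'E'
from h import *
show()
p,M,_=pose()
t,dt=vision.read_camera("top"); s,ds=vision.read_camera("side")
P=cloud("side",ds).reshape(-1,3); face(P,p-[.03,.03,.07],p+[.03,.025,.03])
T=cloud("top",dt).reshape(-1,3); k=(T[:,2]>p[2]+.025)&(T[:,2]<p[2]+.05)&(abs(T[:,0]-.548)<.05)&(abs(T[:,1]-p[1])<.03); Q=T[k]; print("top edge",rect(Q),Q.mean(0))
# slab centre in tool at grasp: G=(.5514,-.067,.085), R=(-10.2,-.1,-3.4); centre (.5516,-.0676,.065)
Rg=R.from_euler("xyz",[-10.2,-.1,-3.4],degrees=True).as_matrix(); off=Rg.T@(np.array([.5518,-.0676,.065])-[.5514,-.067,.085]); print("off",off.round(4))
B=tool(-1.2,10); mat=np.array([.604,.2355,.0])
pl=mat+[0,0,.012+.007]-B@off; print("place tcp",pl.round(4))
a=rows([.58,.08,.30],tool(-1.2,-35),10); a=rows(pl+[0,0,.12],B,10,a)
E
```

```text
t16.80 tcp [ 0.5512 -0.0671  0.1867] rot [-10.5  -0.2  -3.4] q [ 61.  46. -33.  91. -44.  94.  40.] F [-0.1  0.5 -1.4] w 0.0573
face n [ 0.057  0.998 -0.004] c [ 0.5489 -0.0622  0.1683] lo [ 0.522  -0.0657  0.1191] hi [ 0.5759 -0.059   0.2142] 763
top edge (array([552. , -67.5]), array([57.8, 14.3]), -3.5) [ 0.55105988 -0.06766776  0.22200621]
off [ 0.0004  0.003  -0.0198]
place tcp [0.604  0.2555 0.0185]
10 x [-0.0777, -0.002, 0.0034, 0.0024, 0.0071, 0.0179] deg/row 4.5 mm/row 19
10 x [-0.0785, 0.0, 0.0, 0.002, 0.0206, 0.0132] deg/row 4.5 mm/row 25
```

Call:
play_rows([
  [[-0.0777,-0.002,0.0034,0.0024,0.0071,0.0179,0],[-0.0777,-0.002,0.0034,0.0024,0.0071,0.0179,0],[-0.0777,-0.002,0.0034,0.0024,0.0071,0.0179,0],[-0.0777,-0.002,0.0034,0.0024,0.0071,0.0179,0],[-0.0777,-0.002,0.0034,0.0024,0.0071,0.0179,0],[-0.0777,-0.002,0.0034,0.0024,0.0071,0.0179,0],[-0.0777,-0.002,0.0034,0.0024,0.0071,0.0179,0],[-0.0777,-0.002,0.0034,0.0024,0.0071,0.0179,0],[-0.0777,-0.002,0.0034,0.0024,0.0071,0.0179,0],[-0.0777,-0.002,0.0034,0.0024,0.0071,0.0179,0]],
])

```text
time_s: 17.9
tool_pos: [0.578, 0.0782, 0.2873]
tool_rot: [-56.1, 1.6, -1.9]
force: [0.2, -1.0, -2.1]
grip_width: 0.0577
```

```bash
python3 - <<'E'
from h import *
show()
B=tool(-1.2,10); rows(np.array([.604,.2555,.14]),B,12)
E
```

```text
t17.90 tcp [0.578  0.0782 0.2873] rot [-56.1   1.6  -1.9] q [ 41.  15. -37.  90. -25.  82.   7.] F [ 0.2 -1.  -2.1] w 0.0577
12 x [-0.0638, -0.0015, -0.0021, 0.0019, 0.0158, 0.0118] deg/row 3.7 mm/row 20
```

Call:
play_rows([
  [[-0.0638,-0.0015,-0.002,0.0019,0.0158,0.0118,0],[-0.0638,-0.0015,-0.002,0.0019,0.0158,0.0118,0],[-0.0638,-0.0015,-0.002,0.0019,0.0158,0.0118,0],[-0.0638,-0.0015,-0.002,0.0019,0.0158,0.0118,0],[-0.0638,-0.0015,-0.002,0.0019,0.0158,0.0118,0],[-0.0638,-0.0015,-0.002,0.0019,0.0158,0.0118,0]],
])

```text
time_s: 18.5
tool_pos: [0.5878, 0.1871, 0.2271]
tool_rot: [-78.9, 1.1, -1.5]
force: [0.4, -0.7, -2.8]
grip_width: 0.0574
```

Call:
play_rows([
  [[-0.0638,-0.0015,-0.002,0.0019,0.0158,0.0118,0],[-0.0638,-0.0015,-0.002,0.0019,0.0158,0.0118,0],[-0.0638,-0.0015,-0.002,0.0019,0.0158,0.0118,0],[-0.0638,-0.0015,-0.002,0.0019,0.0158,0.0118,0],[-0.0638,-0.0015,-0.002,0.0019,0.0158,0.0118,0],[-0.0638,-0.0015,-0.002,0.0019,0.0158,0.0118,0],[0,0,0,0,0,0,0]],
])

```text
time_s: 19.2
tool_pos: [0.5878, 0.2685, 0.1196]
tool_rot: [-101.8, 1.9, -0.4]
force: [-0.1, 1.2, -1.9]
grip_width: 0.0571
```

```bash
python3 - <<'E'
from h import *
show()
p,M,_=pose()
t,dt=vision.read_camera("top"); s,ds=vision.read_camera("side"); np.save("t8.npy",dt)
T=cloud("top",dt).reshape(-1,3); face(T,[p[0]-.04,p[1]-.1,p[2]-.03],[p[0]+.04,p[1]+.05,p[2]+.025],(0,0,1))
w,_=vision.read_camera("wrist")
cv2.imwrite("pics/c8.png",np.vstack([np.hstack([cv2.resize(t[170:340,90:270,::-1],(400,300)),cv2.resize(s[220:400,130:370,::-1],(400,300))]),np.hstack([cv2.resize(w[:,:,::-1],(400,300)),np.zeros((300,400,3),np.uint8)])]))
B=tool(-1.2,10); rows(np.array([.604,.2555,.06]),B,6)
E
```

```text
t19.20 tcp [0.5878 0.2685 0.1196] rot [-101.8    1.9   -0.4] q [ -7.  31. -35.  83.  26.  81. -46.] F [-0.1  1.2 -1.9] w 0.0571
face n [0.023 0.013 1.   ] c [0.5893 0.2421 0.1293] lo [0.5599 0.1959 0.1268] hi [0.6165 0.3002 0.1321] 1231
6 x [0.0052, 0.0017, -0.0038, 0.0021, 0.0108, 0.0008] deg/row 0.4 mm/row 11
```

View pics/c8.png

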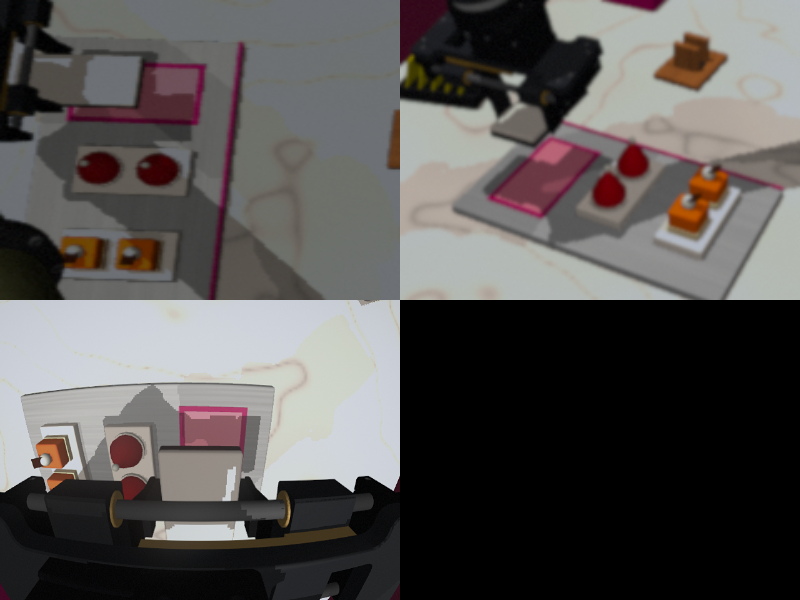

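The slab is held white side up over the mat, still about 16 mm off in x. The cakes are untouched. I align before descending.

```bash
python3 - <<'E'
from h import *
B=tool(-1.2,10); rows(np.array([.604,.2555,.105]),B,3)
E
```

```text
3 x [0.0104, 0.0035, -0.0076, 0.004, 0.0068, -0.0013] deg/row 0.8 mm/row 8
```

Call:
play_rows([
  [[0.0104,0.0035,-0.0076,0.004,0.0068,-0.0013,0],[0.0104,0.0035,-0.0076,0.004,0.0068,-0.0013,0],[0.0104,0.0035,-0.0076,0.004,0.0068,-0.0013,0],[0,0,0,0,0,0,0]],
])

```text
time_s: 19.75
tool_pos: [0.6087, 0.248, 0.1072]
tool_rot: [-99.8, -0.4, -1.8]
force: [-0.1, 0.1, -2.4]
grip_width: 0.0574
```

```bash
python3 - <<'E'
from h import *
show()
B=tool(-1.2,10); rows(np.array([.604,.2555,.10]),B,2); rows(np.array([.604,.2555,.06]),B,5)
p,M,_=pose()
t,dt=vision.read_camera("top");T=cloud("top",dt).reshape(-1,3); face(T,[p[0]-.04,p[1]-.1,p[2]-.03],[p[0]+.04,p[1]+.05,p[2]+.025],(0,0,1))
E
```

```text
t19.75 tcp [0.6087 0.248  0.1072] rot [-99.8  -0.4  -1.8] q [ -4.  31. -34.  85.  26.  76. -45.] F [-0.1  0.1 -2.4] w 0.0574
2 x [-0.0014, -0.0061, 0.0029, -0.0025, 0.0029, 0.0043] deg/row 0.4 mm/row 6
5 x [-0.0005, -0.0024, 0.0012, -0.001, 0.009, 0.0031] deg/row 0.2 mm/row 10
face n [-0.013 -0.019  1.   ] c [0.6093 0.221  0.1159] lo [0.5797 0.1753 0.113 ] hi [0.6372 0.2777 0.1189] 1207
```

Call:
play_rows([
  [[-0.0005,-0.0024,0.0012,-0.001,0.009,0.0031,0],[-0.0005,-0.0024,0.0012,-0.001,0.009,0.0031,0],[-0.0005,-0.0024,0.0012,-0.001,0.009,0.0031,0],[-0.0005,-0.0024,0.0012,-0.001,0.009,0.0031,0],[0,0,0,0,0.005,0,0],[0,0,0,0,0,0,0]],
])

```text
time_s: 20.4
tool_pos: [0.6036, 0.2554, 0.0609]
tool_rot: [-99.9, 0.0, -1.2]
force: [0.2, 0.2, -1.4]
grip_width: 0.0579
```

```bash
python3 - <<'E'
from h import *
show()
B=tool(-1.2,10); rows(np.array([.604,.2555,.04]),B,3); rows(np.array([.604,.2555,.03]),B,4)
E
```

```text
t20.40 tcp [0.6036 0.2554 0.0609] rot [-99.9   0.   -1.2] q [ -5.  33. -34.  87.  27.  73. -47.] F [ 0.2  0.2 -1.4] w 0.0579
3 x [-0.0005, 0.0001, -0.0001, 0.0001, 0.0069, 0.0012] deg/row 0.0 mm/row 7
4 x [-0.0004, 0.0001, -0.0001, 0.0001, 0.0076, 0.0014] deg/row 0.0 mm/row 8
```

Well aligned; I continue down.

Call:
play_rows([
  [[0,0,0,0.0001,0.0069,0.0012,0],[0,0,0,0.0001,0.0069,0.0012,0],[0,0,0,0.0001,0.0069,0.0012,0],[0,0,0,0,0.0069,0.0012,0],[0,0,0,0,0.0059,0.001,0],[0,0,0,0,0,0,0]],
])

```text
time_s: 21.0
tool_pos: [0.6043, 0.2554, 0.024]
tool_rot: [-99.9, -0.0, -1.2]
force: [0.7, 0.2, -2.4]
grip_width: 0.0572
```

```bash
python3 - <<'E'
from h import *
show()
p,M,_=pose(); t,dt=vision.read_camera("top");T=cloud("top",dt).reshape(-1,3); face(T,[p[0]-.04,p[1]-.1,p[2]-.01],[p[0]+.04,p[1]+.05,p[2]+.018],(0,0,1))
B=tool(-1.2,10); rows(np.array([.604,.2555,.019]),B,3)
E
```

```text
t21.00 tcp [0.6043 0.2554 0.024 ] rot [-99.9  -0.   -1.2] q [ -6.  36. -33.  88.  28.  69. -48.] F [ 0.7  0.2 -2.4] w 0.0572
face n [-0.012 -0.023  1.   ] c [0.6058 0.2288 0.0327] lo [0.5759 0.1829 0.0295] hi [0.6324 0.2836 0.0357] 923
3 x [-0.0007, 0.0, 0.0002, -0.0002, 0.0018, 0.0003] deg/row 0.0 mm/row 2
```

Call:
play_rows([
  [[0,0,0,0,0.0018,0.0003,0],[0,0,0,0,0.0018,0.0003,0],[0,0,0,0,0.0018,0.0003,0],[0,0,0,0,0,0,0]],
])

```text
time_s: 21.45
tool_pos: [0.6052, 0.2559, 0.0196]
tool_rot: [-99.8, -0.1, -1.2]
force: [0.6, 0.3, -3.5]
grip_width: 0.0576
```

Call:
play_rows([
  [[0,0,0,0,0.0012,0.0002,0],[0,0,0,0,0,0,0]],
])

```text
time_s: 21.65
tool_pos: [0.6054, 0.256, 0.0187]
tool_rot: [-99.8, -0.2, -1.2]
force: [0.4, -0.5, -1.8]
grip_width: 0.0575
```

Call:
play_rows([
  [[0,0,0,0,0.0012,0.0002,0],[0,0,0,0,0,0,0]],
])

```text
time_s: 21.85
tool_pos: [0.6056, 0.2562, 0.0181]
tool_rot: [-99.8, -0.2, -1.2]
force: [-0.2, -0.2, -1.1]
grip_width: 0.0578
```

Call:
play_rows([
  [[0,0,0,0,0.001,0.0002,0],[0,0,0,0,0,0,0],[0,0,0,0,0,0,0.78],[0,0,0,0,0,0,0.78],[0,0,0,0,0,0,0.78],[0,0,0,0,0,0,0.78]],
])

```text
time_s: 22.45
tool_pos: [0.6065, 0.2565, 0.0181]
tool_rot: [-99.8, -0.3, -1.2]
force: [-0.4, 0.2, -0.8]
grip_width: 0.0674
```

Call:
play_rows([
  [[0,0,0,0,-0.015,0,0.78],[0,0,0,0,-0.015,0,0.78],[0,0,0,0,-0.02,0,0.78],[0,0,0,0,-0.03,0,0.78],[0,0,0,0,-0.04,0,0.78],[0,0,0,0,-0.04,0,0.78],[0,0,0,0,-0.04,0,0.78],[0,0,0,0,0,0,0.78]],
])

```text
time_s: 23.25
tool_pos: [0.6056, 0.2944, 0.2325]
tool_rot: [-99.5, -0.6, -1.1]
force: [0.2, 0.6, 0.7]
grip_width: 0.0679
```

```bash
python3 - <<'E'
from h import *
show()
t,dt=vision.read_camera("top"); s,ds=vision.read_camera("side"); T=cloud("top",dt).reshape(-1,3)
face(T,[.56,.15,.018],[.65,.32,.035],(0,0,1))
p0=cv2.imread("pics/top0.png"); P0=cloud("top",np.load("top0.npy")).reshape(-1,3)
k=(T[:,2]>.021)&(T[:,2]<.032)&(abs(T[:,0]-.604)<.05)&(abs(T[:,1]-.235)<.08); print("slab rect",rect(T[k]))
w,_=vision.read_camera("wrist")
cv2.imwrite("pics/c9.png",np.hstack([cv2.resize(t[170:340,90:270,::-1],(400,378)),cv2.resize(s[220:400,130:370,::-1],(400,378))]))
E
```

```text
t23.25 tcp [0.6056 0.2944 0.2325] rot [-99.5  -0.6  -1.1] q [ -8.  29. -36.  73.  24.  89. -45.] F [0.2 0.6 0.7] w 0.0679
face n [-0.003 -0.001  1.   ] c [0.6059 0.2372 0.0269] lo [0.578  0.1839 0.0242] hi [0.6339 0.2892 0.0296] 1161
slab rect (array([606.5, 237.4]), array([111.8,  60. ]), 88.2)
```

View pics/c9.png

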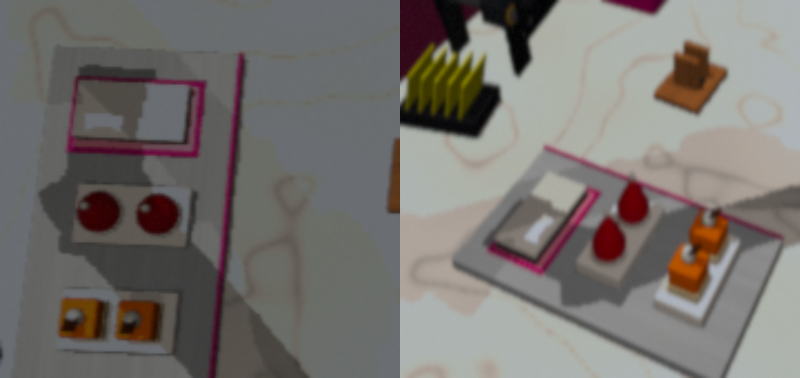

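```bash
python3 -c "
from cell import env
print(env.sign_off())"
```

```text
the job is handed in; nothing more can be done
None
```

The slab is lying white side up on the free magenta mat, and I handed the job in at about 23 s on the robot's clock. The sign-off reports no verdict.

I gripped the farthest-left slab by its long sides and stood it on end in the rack. I then regripped it from the white face, turned it over, lowered it onto the mat, released it and backed away.

**Last checks, from the top camera:**
- **Position:** the slab's centre is about 3 mm from the mat's (measured 606.5, 237.4 mm against 604.0, 235.5 mm; limit 12 mm).
- **Alignment:** its length is 0.6° off the mat's (limit about 8°).
- **Flatness:** its top face is within about 0.2° of level, 26.9 mm above the counter. A slab resting on the deck should read about 26 mm.
- **Surroundings:** the final picture shows both sets of cakes upright and in place. I did not measure any of the bystanders. The macaron box and jam jar were outside that last picture and looked undisturbed in the earlier ones.
- **Robot:** the fingers are open and about 20 cm above the slab, touching nothing.

The position and alignment readings agree with what I worked out from the pictures, to within the 2 mm calibration.

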